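# Roll a spindle flat-up in its vee blocks and lock it with the keeper slide

## Task

The aluminium spindle lies in the two vee blocks with its milled flat turned away. Roll it in the vees, without lifting it out or shifting it endways, until the flat faces straight up, and push the keeper slide by its ridge across its detent until it is fully home over the flat, so that the spindle is locked for marking out. Leave the scraper and the slot gauge beside it where they are.

Things in the scene. Friction and masses are not known exactly. Their poses are not given: they have to be found in the camera images.
- fixture: Grey and steel marking-out fixture, fixed to the bench. Origin: on the bench below the middle of the spindle; x across the spindle (away from the robot), y along it, z up. Base plate 12 mm thick, x -96 to 54, y -112 to 112 mm. Two 90-degree vee blocks, 68 mm wide in x, 20 mm thick, centred at y 76 and -38 mm, tops at z 94 mm.
- free_span (a point): Point of the fixture on the spindle's axis, midway between the vee blocks (fixture x 0, y 19, z 95 mm). 94 mm of spindle is free here to grip, with nothing beside it and nothing below it down to the base plate.
- spindle: Aluminium bar, 200 mm long, diameter 40 mm, up to 0.95 kg, loose in the vees. Origin in the middle of its axis; y along the axis, to the flange (diameter 52, 10 mm thick) at the +y end. z is the outward normal of the milled flat at the -y end (straight up when done). At the start z points 103 to 180 degrees away from up, either way. The spindle stays as it is turned.
- flat_middle (a point): Middle of the spindle's milled flat, which is 48 mm long, 30 mm wide and 13 mm from the axis (spindle y -100 to -52 mm). Axes as the spindle's. An 8 mm cross hole runs from the flat right through to the far side.
- keeper_ridge (a point): Middle of the top of the small dark ridge on the keeper slide. It is 5.5 mm thick in x, 18 mm wide in y and stands 6.5 mm above the slide's flat top, which is flush with its guide and reaches 16 mm behind the ridge (-x side), the guide's strips 25 mm. At the start at x -67, y -77, z 121.9 mm in the fixture frame; axes as the fixture's.
- keeper (a joint): The flat steel keeper slide: 0 = open (start), 0.042 = fully home, moving along the fixture's +x. An over-centre spring detent resists with up to about 9 N in the first half and carries it home after the middle. Its bevelled tongue runs 1.2 mm above the upturned flat and trues up the last few degrees; the round of the spindle stops it short when the flat is not up.
- bench_scraper: Loose scraper with a wooden handle, 200 x 49 x 19 mm, lying on the bench behind the fixture. Origin at its middle underneath. Leave it.
- slot_gauge: Loose steel slot gauge, 64 x 18 x 24 mm, lying at the fixture's +y end. Origin at its middle underneath. Leave it.
Not all that is in view belongs to the job. There is more than one size of the part that bears spindle; the job needs the larger.

How it is judged:
By the outcome, as a careful person would: the job done as asked, in the order asked, and still so for the second after the job is handed in, with the robot touching nothing.
It also fails if it takes over 59 s, if anything falls off the work surface, if the arm or the gripper's body presses on something with over 40 N, if the wrist force passes 120 N, or if a joint passes its speed limit or range.

## Robot

A 6-joint arm with a two-finger parallel gripper is mounted at the origin on a cart in front of the work surface, level with it; the furniture and walls round the work are solid. World frame = base frame: x ahead of the robot, y to its left, z up, the work surface at z = 0. Lengths are in m, angles in rad, forces in N, time in s.
With the tool pointing down it reaches from about 0.25 to 0.775 m from the base axis. Payload 4 kg.
Tool frame: the origin (TCP) lies on the centre line of the jaws, within the pads' length; the fingertips stand 14 mm ahead of it and the grasp point (between the pads) lies 5 mm behind it (robot.tcp_to_tips is the distance from the TCP to the fingertips, in m); z points along the fingers, y is the line along which they close (so a half turn about z gives the same grasp; the last joint's range is limited). The gripper opens to 94 mm and grips with 3 to 60 N. Pads are 16 mm wide; open, the fingers measure 119 mm over their backs; the gripper's body (75 mm by 177 mm) begins 78 mm behind the grasp point.
Start: joints at [1.232, 0.087, 1.371, -0, 1.684, -0.103], TCP at [0.128, 0.535, 0.22] pointing down, gripper open.
Joint ranges: [-3.1, 3.1], [-0.76, 2.03], [0.27, 2.55], [-1.08, 4.22], [0.17, 2.65], [-2.57, 2.57]. Speed limits (rad/s): [2.79, 2.79, 3.14, 3.14, 3.14, 3.14].

## Interface

Orientations are given as [roll, pitch, yaw] about the fixed x, y, z axes, in that order (R = Rz(yaw) Ry(pitch) Rx(roll)).
In Python, from bench import robot gives the robot as it stands.
- The arm moves only by the tool carry_out, never from a script. Its argument "increments" is a list of rows, each a list of 3 entries, a list of its own where there are three numbers: the closure in counts, from 0 (fully open) to 255 (shut), then the shift along the tool's x, y, z in mm, then the turn about the tool's z in degrees. In form: [[fingers, [dx, dy, dz], twist], ...]. A call has 1 to 8 rows; each row shifts and turns the commanded pose from where the row before left it, along the tool's axes as they then stand; what a row does not reach is not made up. A row lasts 1/10 s, in which the tool goes at most 50 mm and 8.59 degrees, less where a joint would pass 70% of its speed; a pose out of reach is approached as far as the arm can. A call with a gripper value outside its range is refused whole. The fingers move at their own pace and stop on an object; the grip force is fixed at half the most. Time passes only in rows, so rows that do not move let the fingers close. It gives the time, the measured TCP pose, the force, the opening and the grip force at its end, in the units of the state.
- robot.get_obs(): the state, without advancing time (a new reading comes with each control period).
- robot.snapshot(name): name is "side" or "top"; returns the picture (384x512x3 uint8, blue, green, red); there is no depth.
- robot.get_calibration(name): a dict with "vfov" (degrees; the focal length in pixels is half the picture's height over the tangent of half this angle, whatever the lens; pixels are square), "cx", "cy" (the principal point, pixels), "T" (4x4, takes a point from camera to world coordinates). Camera axes: x right, y down, z forward; pixel columns grow to the right and rows downward; lengths in m; the calibration is good to about 2 mm. A picture is of the moment at which its call begins. get_calibration takes no time and is no camera call.
- robot.close_job(): hands the job in; it is judged then, once.
The state is a dict: "time": time; "joint_positions": joint angles; "qvel": joint speeds; "joint_torque": joint torques, N m; "tool_pos": TCP position; "ee_rot": TCP orientation; "wrist_force": force on the tool from outside, world axes, zero at the start; "wrist_torque": the same for the moment, N m; "width": finger opening in m; "finger_force": force on a finger pad.
Only numpy, scipy, OpenCV 4.12 (cv2) and the standard library are available. Lean on these libraries where they do the work, as an engineer would, in place of code of your own. Each camera call takes 0.05 s, during which the arm holds its last target. There are 200 camera calls.

## Working session

There is one attempt and no reset: what is moved stays moved. The work goes in short steps, Python scripts to look and compute and a tool call to move; the robot and the scene stay as the last step left them, time stands still between calls to the robot, and variables do not carry over. Pictures are saved under pics/ and viewed, at most 10 in all, crops included, and the job is handed in when it is done.

Besides the shell and the picture viewer there is one more tool, called as name(argument=value, ...) on one line, values as JSON. carry_out: Moves the arm, as the interface text tells. Its arguments: {"type":"object","properties":{"increments":{"type":"array","items":{"type":"array"}}},"required":["increments"]}

```bash
mkdir -p pics
python3 - <<'E'
from bench import robot
import cv2,numpy as np
for n in("side","top"):
    cv2.imwrite(f"pics/{n}0.png",cv2.resize(robot.snapshot(n),(800,600),interpolation=cv2.INTER_CUBIC))
    c=robot.get_calibration(n);print(n,c["vfov"],c["cx"],c["cy"],np.round(c["T"],3).tolist(),[k for k in c])
print(robot.get_obs())
E
```

```text
side 51.4257521976084 262.724708085434 192.0356329474647 [[0.958, -0.134, 0.254, 0.345], [-0.287, -0.472, 0.833, -0.634], [0.008, -0.871, -0.491, 0.553], [0.0, 0.0, 0.0, 1.0]] ['vfov', 'cx', 'cy', 'T']
top 45.92126708988641 264.08960291700384 194.24040672098894 [[0.021, -0.993, 0.113, 0.508], [-1.0, -0.019, 0.015, 0.14], [-0.012, -0.113, -0.993, 0.927], [0.0, 0.0, 0.0, 1.0]] ['vfov', 'cx', 'cy', 'T']
{'time': 0.1, 'joint_positions': array([ 1.23192194e+00,  8.78654099e-02,  1.37210892e+00,  1.14328998e-05,
        1.68358772e+00, -1.03093154e-01]), 'qvel': array([-0.00076481, -0.00127779, -0.00465302,  0.00103026,  0.00099511,
       -0.00050631]), 'joint_torque': array([ 3.29289287e-03, -3.41253018e+01, -3.03302264e+01,  7.20062549e-02,
        3.03897355e-02, -8.47782985e-05]), 'tool_pos': array([0.12832208, 0.53433941, 0.21842682]), 'ee_rot': array([-3.13963488e+00, -2.13974421e-04,  2.90581248e+00]), 'wrist_force': array([-0.31183361, -0.09080885, -0.70311816]), 'wrist_torque': array([-0.02154162, -0.01752443, -0.02310426]), 'finger_force': 0.0, 'width': 0.09392237381407036}
```

View pics/side0.png

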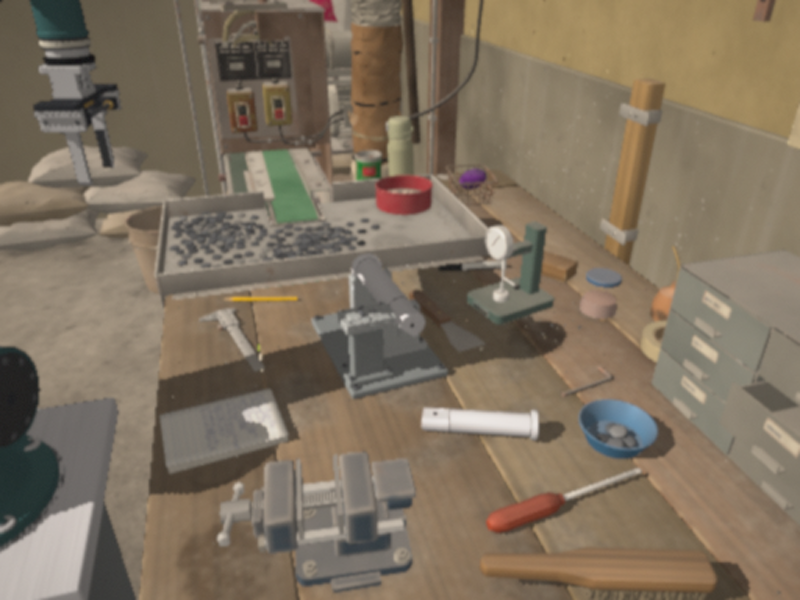

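View pics/top0.png

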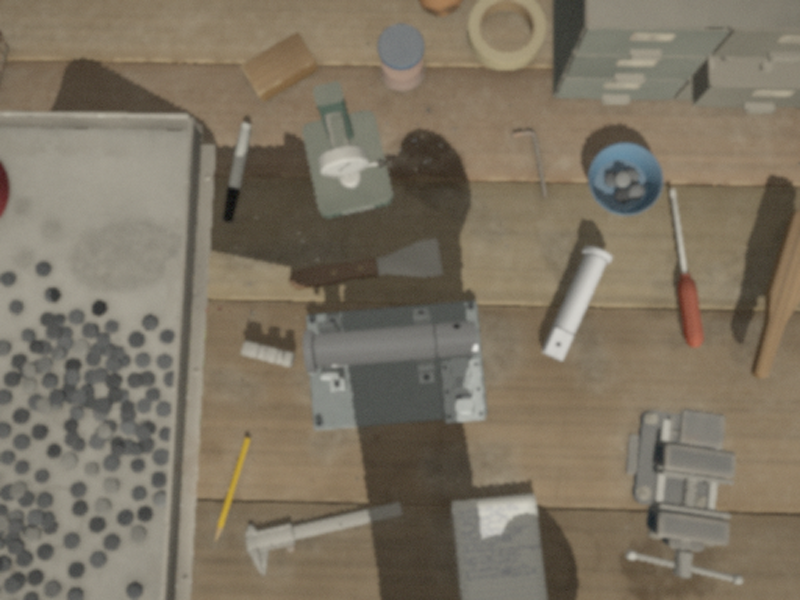

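The side view shows the fixture around (380,330), and the top view shows it spanning (305..485, 300..430), with the flange to the left (+y) and the keeper at lower right. I'll enlarge both.

Run:
```python
from bench import robot
import cv2,numpy as np
def avg(n): return np.mean([robot.snapshot(n).astype(float) for _ in range(4)],0).astype(np.uint8)
t=avg("top")[185:280,185:320]; s=avg("side")[155:255,195:295]
a=cv2.resize(t,None,fx=5.9,fy=5.9,interpolation=cv2.INTER_CUBIC)
b=cv2.resize(s,None,fx=6,fy=6,interpolation=cv2.INTER_CUBIC)
f=lambda i:cv2.convertScaleAbs(i,alpha=1.5,beta=0)
cv2.imwrite("pics/t1.png",f(a));cv2.imwrite("pics/s1.png",f(b));print(a.shape)
```

```text
(560, 796, 3)
```

View pics/t1.png

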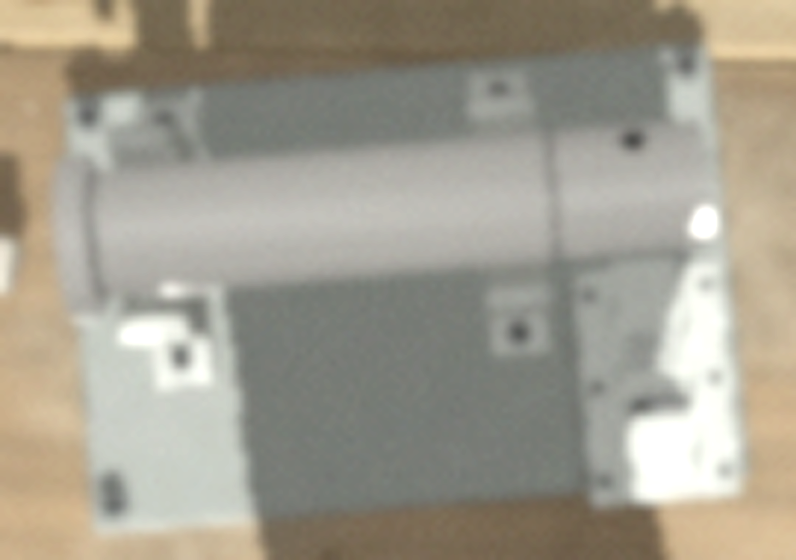

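View pics/s1.png

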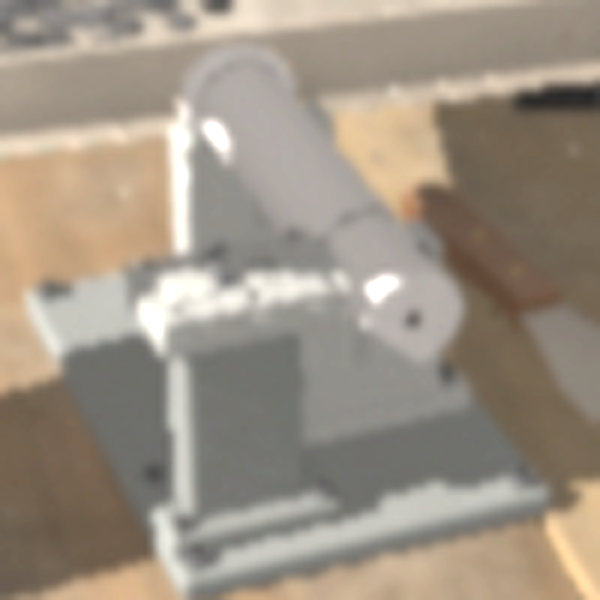

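The flange is at the left of t1. The black dot at t1 (632,140) is the round-side end of the cross hole, tilted towards +x. So the flat faces down and towards the robot, which matches the cut in s1 at (400,345). I'll fit the fixture pose from the plate corners, t1 (68,98), (708,45) and (98,530), then get the roll angle from the hole.

```bash
cat > h.py <<'E'
from bench import robot
import numpy as np, cv2
def ray(n,c,r,z):
    k=robot.get_calibration(n);T=np.array(k["T"]);f=192/np.tan(np.radians(k["vfov"]/2))
    d=T[:3,:3]@[(c-k["cx"])/f,(r-k["cy"])/f,1];o=T[:3,3]
    return o+d*(z-o[2])/d[2]
def proj(n,p):
    k=robot.get_calibration(n);T=np.array(k["T"]);f=192/np.tan(np.radians(k["vfov"]/2))
    q=T[:3,:3].T@(np.asarray(p)-T[:3,3]);return np.array([k["cx"]+f*q[0]/q[2],k["cy"]+f*q[1]/q[2]])
E
cat > m.py <<'E'
from h import *
from scipy.optimize import least_squares
t1=lambda u,v:((u+.5)/5.9-.5+185,(v+.5)/5.9-.5+185)
w=[ray("top",*t1(*p),.012)for p in[(68,98),(708,45),(98,530)]]
print(np.round(w,4),np.linalg.norm(w[0]-w[1]),np.linalg.norm(w[0]-w[2]))
L=np.array([[54,112],[54,-112],[-96,112]])/1e3
def tf(q,p):
    c,s=np.cos(q[2]),np.sin(q[2]);p=np.asarray(p)
    return np.array([q[0]+c*p[0]-s*p[1],q[1]+s*p[0]+c*p[1],p[2]])
q=least_squares(lambda q:np.ravel([tf(q,[*l,.012])[:2]-a[:2] for l,a in zip(L,w)]),[.45,.14,0]).x
print("fixture",q)
inv=lambda n,uv:(lambda p:(uv:=p))(proj(n,uv))
for nm,p in dict(ridge=[-.067,-.077,.1219],free=[0,.019,.115],flange=[0,.1,.121],end=[0,-.1,.115],grip=[0,.019,.095]).items():
    P=tf(q,p);c=(proj("top",P)-185+.5)*5.9;s=(proj("side",P)-[195,155]+.5)*6
    print(nm,np.round(P,4),"t1",c.round(),"s1",s.round())
for a in range(0,90,5):
    r=np.radians(a);P=tf(q,[.02*np.sin(r),-.076,.095+.02*np.cos(r)]);print(a,((proj("top",P)-185+.5)*5.9).round(),end=" ")
np.save("q.npy",q)
E
python3 m.py
```

```text
[[0.5954 0.291  0.012 ]
 [0.618  0.0709 0.012 ]
 [0.4489 0.2753 0.012 ]] 0.2212296822603277 0.14739740788650532
fixture [0.55395504 0.1748453  0.1025525 ]
ridge [0.4952 0.0914 0.1219] t1 [664. 410.] s1 [218. 263.]
free [0.552  0.1937 0.115 ] t1 [328. 214.] s1 [301. 134.]
flange [0.5437 0.2743 0.121 ] t1 [ 59. 235.] s1 [235.  40.]
end [0.5642 0.0754 0.115 ] t1 [718. 181.] s1 [416. 274.]
grip [0.552  0.1937 0.095 ] t1 [332. 217.] s1 [302. 178.]
0 [639. 188.] 5 [639. 182.] 10 [638. 177.] 15 [637. 171.] 20 [637. 166.] 25 [636. 161.] 30 [636. 156.] 35 [635. 151.] 40 [635. 147.] 45 [634. 143.] 50 [634. 140.] 55 [633. 137.] 60 [632. 134.] 65 [632. 132.] 70 [632. 130.] 75 [631. 129.] 80 [631. 128.] 85 [630. 128.]
```

The model agrees with the image: the ridge is predicted at (664,410) and seen at about (660,402). The round end of the hole is about 50° from up towards +x, so the spindle needs about 130° of roll, top towards +x. The tool can only twist about its own z. I'll straddle the bar at free_span, press the +x-side finger against it towards -x, and stroke downwards. First I'll align the jaws and go above it.

carry_out(increments=[[0,[0,0,0],8.5],[0,[0,0,0],8.5],[0,[0,0,0],8.5],[0,[0,0,0],8.5],[0,[0,0,0],8.5],[0,[0,0,0],8.5],[0,[0,0,0],8.5],[0,[0,0,0],8.5]])

```text
time: 1.3
tool_pos: [0.1285, 0.5348, 0.2195]
ee_rot: [3.142, -0.0, 1.713]
wrist_force: [0.5, -0.5, -0.0]
width: 0.0941
finger_force: 0.0
```

carry_out(increments=[[0,[0,0,0],2.6],[0,[-27,27,0],0],[0,[-27,27,0],0],[0,[-27,27,0],0],[0,[-27,27,0],0],[0,[-27,27,0],0],[0,[-27,27,0],0],[0,[-27,27,0],0]])

```text
time: 2.1
tool_pos: [0.3369, 0.3651, 0.2197]
ee_rot: [3.141, -0.001, 1.674]
wrist_force: [-0.2, -0.7, -0.4]
width: 0.0942
finger_force: 0.0
```

carry_out(increments=[[0,[-27,27,0],0],[0,[-27,27,0],0],[0,[-27,27,0],0],[0,[-27,27,0],0],[0,[-27,27,0],0],[0,[-27,27,0],0],[0,[-27,27,0],0],[0,[0,0,0],0]])

```text
time: 2.9
tool_pos: [0.546, 0.1943, 0.2185]
ee_rot: [-3.142, 0.002, 1.668]
wrist_force: [-0.8, 0.2, 0.7]
width: 0.0941
finger_force: 0.0
```

carry_out(increments=[[0,[0,0,30],0],[0,[0,0,30],0],[0,[0,0,30],0],[0,[0,0,28],0],[0,[0,-8,0],0],[0,[0,-7,0],0],[0,[0,0,0],0],[0,[0,0,0],0]])

```text
time: 3.7
tool_pos: [0.5294, 0.1966, 0.1041]
ee_rot: [3.137, -0.001, 1.674]
wrist_force: [-0.3, 0.4, -0.2]
width: 0.0936
finger_force: 0.0
```

carry_out(increments=[[0,[0,-2,0],0],[0,[0,-2,0],0],[0,[0,0,0],0]])

```text
time: 4.0
tool_pos: [0.525, 0.1957, 0.1023]
ee_rot: [3.139, -0.0, 1.674]
wrist_force: [1.1, 0.5, 0.5]
width: 0.0936
finger_force: 0.5
```

carry_out(increments=[[0,[0,-1,0],0],[0,[0,0,0],0]])

```text
time: 4.2
tool_pos: [0.5249, 0.1957, 0.1022]
ee_rot: [3.138, -0.0, 1.673]
wrist_force: [4.9, 0.9, 0.2]
width: 0.094
finger_force: 2.3
```

carry_out(increments=[[0,[0,-1,0],0],[0,[0,0,0],0]])

```text
time: 4.4
tool_pos: [0.5248, 0.1957, 0.1025]
ee_rot: [3.136, -0.001, 1.673]
wrist_force: [7.4, 1.0, -0.3]
width: 0.0943
finger_force: 3.4
```

carry_out(increments=[[0,[0,-2,0],0],[0,[0,-1,1],0],[0,[0,0,2],0],[0,[0,0,2],0]])

```text
time: 4.8
tool_pos: [0.5248, 0.1959, 0.1003]
ee_rot: [3.127, -0.001, 1.673]
wrist_force: [8.0, 1.0, 6.5]
width: 0.0939
finger_force: 4.2
```

carry_out(increments=[[0,[0,0,3],0],[0,[0,0,3],0],[0,[0,0,0],0]])

```text
time: 5.1
tool_pos: [0.5249, 0.196, 0.0942]
ee_rot: [3.127, -0.002, 1.673]
wrist_force: [10.1, 0.7, 5.5]
width: 0.0942
finger_force: 4.8
```

Run:
```python
from h import *
t=robot.snapshot("top");s=robot.snapshot("side")
a=cv2.resize(t[180:260,210:315],None,fx=6,fy=6,interpolation=cv2.INTER_CUBIC)
b=cv2.resize(s[160:225,215:290],None,fx=6,fy=6,interpolation=cv2.INTER_CUBIC)[:, :]
o=np.zeros((600,800,3),np.uint8)
a=cv2.resize(a,(500,381));b=cv2.resize(b,(300,260))
o[:381,:500]=a;o[:260,500:]=b
cv2.imwrite("pics/c2.png",cv2.convertScaleAbs(o,alpha=1.4))
```

```text
(no output)
```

View pics/c2.png

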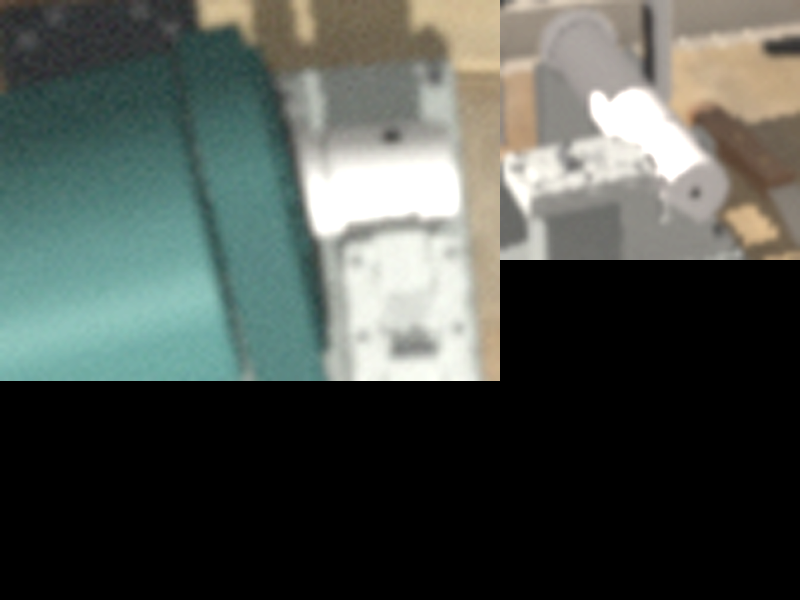

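The hole is still visible, at row ≈208. The vertical-to-normal force ratio dropped from 0.8 to 0.55 without slipping up, which suggests it is rolling. I'll carry on with the stroke and check again.

carry_out(increments=[[0,[0,-1,2],0],[0,[0,0,3],0],[0,[0,0,3],0],[0,[0,0,3],0],[0,[0,0,3],0],[0,[0,0,0],0]])

```text
time: 5.8
tool_pos: [0.5251, 0.1962, 0.0811]
ee_rot: [3.124, -0.002, 1.673]
wrist_force: [11.0, 2.0, 5.6]
width: 0.0937
finger_force: 5.6
```

```bash
cat > look.py <<'E'
from h import *
import sys
t=robot.snapshot("top");s=robot.snapshot("side")
a=cv2.resize(t[190:265,270:320],(400,600),interpolation=cv2.INTER_CUBIC)
b=cv2.resize(s[175:225,240:290],(400,400),interpolation=cv2.INTER_CUBIC)
o=np.zeros((600,800,3),np.uint8);o[:,:400]=a;o[:400,400:]=b
cv2.imwrite(sys.argv[1],cv2.convertScaleAbs(o,alpha=1.1))
E
python3 look.py pics/c3.png
```

```text
(no output)
```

View pics/c3.png

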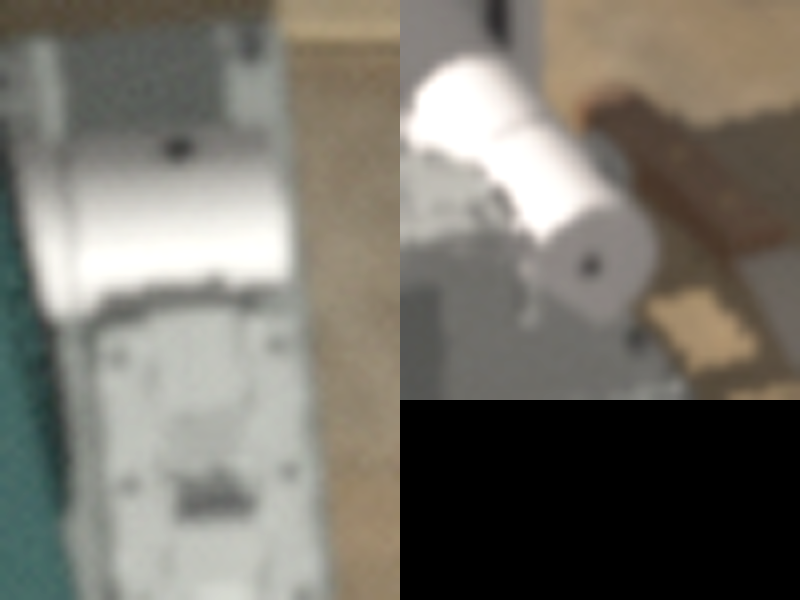

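The hole hasn't moved (row 208.7), so the pad is slipping at μ≈0.5. The vee friction needs more normal force to be overcome, so I'll reset upwards and press harder.

carry_out(increments=[[0,[0,9,0],0],[0,[0,3,0],0],[0,[0,0,-22],0],[0,[0,-5,0],0],[0,[0,-6,0],0],[0,[0,-4,0],0],[0,[0,-4,0],0],[0,[0,0,0],0]])

```text
time: 6.7
tool_pos: [0.522, 0.1955, 0.1042]
ee_rot: [3.112, -0.002, 1.673]
wrist_force: [18.6, 2.0, 6.1]
width: 0.0939
finger_force: 9.5
```

carry_out(increments=[[0,[0,-3,0],0],[0,[0,-3,0],0],[0,[0,0,0],0]])

```text
time: 7.0
tool_pos: [0.5204, 0.1954, 0.1069]
ee_rot: [3.101, -0.002, 1.672]
wrist_force: [25.1, 1.3, 8.2]
width: 0.0946
finger_force: 12.6
```

The TCP moved about 4 mm in -x and rose, so a pure push makes the bar climb the vee. I'll back off, let it settle, and load sideways and downwards together.

carry_out(increments=[[0,[0,4,0],0],[0,[0,4,0],0],[0,[0,3,0],0],[0,[0,2,0],0],[0,[0,0,0],0]])

```text
time: 7.5
tool_pos: [0.524, 0.1957, 0.1006]
ee_rot: [3.127, -0.001, 1.673]
wrist_force: [11.2, 1.0, 1.7]
width: 0.0939
finger_force: 6.0
```

carry_out(increments=[[0,[0,-2,3],0],[0,[0,-2,3],0],[0,[0,-2,3],0],[0,[0,-3,3],0]])

```text
time: 7.9
tool_pos: [0.5246, 0.196, 0.0967]
ee_rot: [3.1, -0.003, 1.673]
wrist_force: [22.2, 1.1, 20.1]
width: 0.094
finger_force: 11.5
```

carry_out(increments=[[0,[0,-2,3],0],[0,[0,-2,3],0],[0,[0,-2,3],0]])

```text
time: 8.2
tool_pos: [0.5247, 0.1969, 0.0925]
ee_rot: [3.084, -0.005, 1.673]
wrist_force: [28.8, 3.2, 23.8]
width: 0.0936
finger_force: 15.1
```

```bash
python3 look.py pics/c4.png; python3 -c "
from h import *
o=robot.get_obs();print(o['tool_pos'],o['wrist_force'])"
```

```text
[0.52464514 0.19698789 0.09242006] [27.71706114  4.04506713 19.76055744]
```

View pics/c4.png

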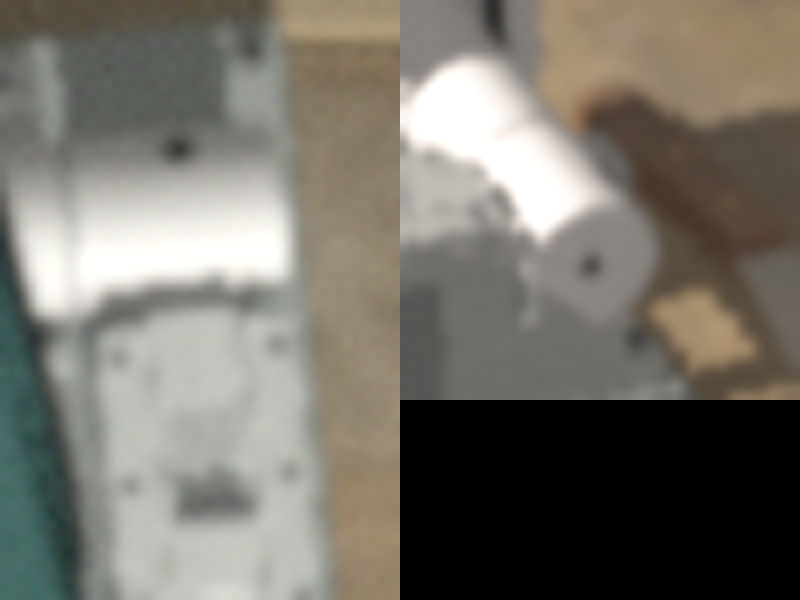

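The bar still hasn't turned: the hole is at the same pixel (178,150), row 208.7. Pressing only loads the vees more. A better way is to pinch the flange rim by its two faces above the axis, jaws along y, and crank it across in +x. That adds no vee load. I'll release, lift and turn the tool 90°.

carry_out(increments=[[0,[0,10,-5],0],[0,[0,14,-5],0],[0,[0,14,0],0],[0,[0,0,-30],0],[0,[0,0,-30],0],[0,[0,0,-30],0],[0,[0,0,-20],0],[0,[0,0,0],0]])

```text
time: 9.1
tool_pos: [0.5419, 0.1977, 0.1998]
ee_rot: [3.138, -0.001, 1.674]
wrist_force: [0.5, 0.1, -0.1]
width: 0.0939
finger_force: 0.0
```

carry_out(increments=[[0,[0,0,0],-8.5],[0,[0,0,0],-8.5],[0,[0,0,0],-8.5],[0,[0,0,0],-8.5],[0,[0,0,0],-8.5],[0,[0,0,0],-8.5],[0,[0,0,0],-8.5],[0,[0,0,0],-8.5]])

```text
time: 9.9
tool_pos: [0.5396, 0.1971, 0.1941]
ee_rot: [-3.139, -0.005, 2.867]
wrist_force: [1.0, -0.4, -0.3]
width: 0.0939
finger_force: 0.0
```

carry_out(increments=[[120,[0,0,0],-8.5],[120,[0,0,0],-8.5],[120,[0,0,0],-5],[120,[0,0,0],0]])

```text
time: 10.3
tool_pos: [0.5398, 0.1971, 0.1944]
ee_rot: [-3.141, -0.005, -3.039]
wrist_force: [0.1, 0.6, 0.0]
width: 0.0655
finger_force: 0.0
```

```bash
cat > go.py <<'E'
import sys
from h import *
from scipy.spatial.transform import Rotation as Ro
q=np.load("q.npy");o=robot.get_obs()
R=Ro.from_euler("xyz",o["ee_rot"]).as_matrix();Rz=Ro.from_euler("z",q[2]).as_matrix()
f=Rz.T@(o["tool_pos"]-[q[0],q[1],0]);g=np.array([float(a) for a in sys.argv[1:4]])
print("t",o["time"],"fixture mm",(f*1e3).round(1),"tool shift mm",(R.T@Rz@(g-f*1e3)).round(1),"yaw err deg",np.degrees(o["ee_rot"][2]-q[2]).round(2),"w",round(o["width"],4),"q",o["joint_positions"].round(2),"F fix",(Rz.T@o["wrist_force"]).round(1))
E
python3 go.py -10 95 150
```

```text
t 10.3 fixture mm [-11.8  23.6 194.4] tool shift mm [-2.1 71.4 44.4] yaw err deg -179.99 w 0.0655 q [ 0.25  0.15  1.35  0.    1.65 -1.42] F fix [0.2 0.6 0. ]
```

carry_out(increments=[[160,[-1,36,0],0],[160,[-1,36,0],0],[160,[0,0,22],0],[160,[0,0,22],0],[160,[0,0,0],0]])

```text
time: 10.8
tool_pos: [0.5327, 0.2685, 0.1476]
ee_rot: [-3.139, -0.01, -3.04]
wrist_force: [-0.6, -0.9, -0.3]
width: 0.0351
finger_force: 0.0
```

```bash
python3 go.py -10 95 131
```

```text
t 10.8 fixture mm [-11.6  95.3 147.6] tool shift mm [-1.7 -0.3 16.6] yaw err deg -180.04 w 0.0351 q [ 0.37  0.22  1.36  0.    1.57 -1.3 ] F fix [-0.7 -0.8 -0.3]
```

carry_out(increments=[[160,[-1,0,8],0],[160,[-1,0,8],0],[160,[0,0,0],0],[215,[0,0,0],0],[255,[0,0,0],0],[255,[0,0,0],0],[255,[0,0,0],0]])

```text
time: 11.5
tool_pos: [0.5381, 0.2695, 0.138]
ee_rot: [3.141, 0.001, -3.039]
wrist_force: [-0.6, 0.6, -0.8]
width: 0.0065
finger_force: 0.0
```

```bash
python3 go.py 10 95 131
```

```text
t 11.5 fixture mm [ -6.1  95.7 138. ] tool shift mm [-16.1  -0.7   7. ] yaw err deg -179.99 w 0.0065 q [ 0.37  0.23  1.37  0.    1.54 -1.3 ] F fix [-0.5  0.6 -0.8]
```

carry_out(increments=[[180,[0,0,0],0],[180,[0,0,0],0],[180,[4,0,0],0],[180,[0,0,0],0]])

```text
time: 11.9
tool_pos: [0.5334, 0.269, 0.1375]
ee_rot: [3.142, -0.0, -3.039]
wrist_force: [-0.2, -0.5, 0.3]
width: 0.0271
finger_force: 0.0
```

```bash
python3 go.py -10 95 131
```

```text
t 11.9 fixture mm [-10.8  95.8 137.5] tool shift mm [-0.8 -0.8  6.5] yaw err deg -179.98 w 0.0271 q [ 0.37  0.22  1.38  0.    1.54 -1.3 ] F fix [-0.3 -0.4  0.3]
```

carry_out(increments=[[180,[0,0,3],0],[180,[0,0,3],0],[180,[0,0,0],0],[180,[0,0,0],0]])

```text
time: 12.3
tool_pos: [0.5338, 0.269, 0.1311]
ee_rot: [-3.141, -0.001, -3.039]
wrist_force: [0.0, -0.4, 0.1]
width: 0.0274
finger_force: 0.0
```

carry_out(increments=[[255,[0,0,0],0],[255,[0,0,0],0],[255,[0,0,0],0],[255,[0,0,0],0]])

```text
time: 12.7
tool_pos: [0.5339, 0.27, 0.1317]
ee_rot: [3.14, 0.001, -3.038]
wrist_force: [0.8, 3.6, -0.1]
width: 0.0082
finger_force: 30.0
```

Gripped at about 8 mm with 30 N. I'll centre it in y and crank towards +x.

carry_out(increments=[[255,[0,1,0],0],[255,[-3,0.5,-1],0],[255,[-3,0,-1],0],[255,[-3,0,0],0]])

```text
time: 13.1
tool_pos: [0.5405, 0.2705, 0.1347]
ee_rot: [-3.14, -0.006, -3.039]
wrist_force: [-10.9, -2.3, 11.2]
width: 0.0084
finger_force: 30.3
```

carry_out(increments=[[255,[-3,0,0],0],[255,[-3,0,0],0],[255,[-3,0,1],0],[255,[-3,0,1],0],[255,[0,0,0],0]])

```text
time: 13.6
tool_pos: [0.5534, 0.2718, 0.1362]
ee_rot: [-3.141, -0.002, -3.039]
wrist_force: [-10.0, -3.5, 16.6]
width: 0.0092
finger_force: 30.2
```

```bash
python3 go.py -10 95 131; python3 look.py pics/c5.png
```

```text
t 13.6 fixture mm [  9.4  96.5 136.2] tool shift mm [19.3 -1.5  5.2] yaw err deg -180.01 w 0.0092 q [ 0.36  0.26  1.33 -0.    1.55 -1.31] F fix [-10.3  -2.4  16.6]
```

View pics/c5.png

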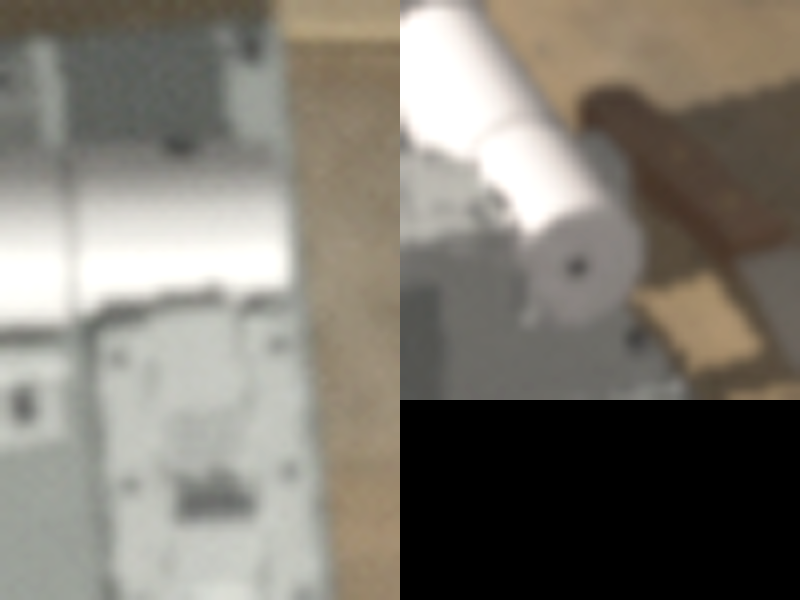

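The hole has moved to the silhouette edge, roughly 80–90°, so the crank turns the bar. But a horizontal pull tips it up the vee: the -y end swung about 4 mm towards -x. I'll release, let it drop back, and crank the rim on the +x side downwards instead, where the force seats it in the vees.

carry_out(increments=[[220,[3,0,0],0],[180,[3,0,0],0],[180,[0,0,0],0],[180,[0,0,-12],0],[180,[0,0,0],0],[180,[0,0,0],0]])

```text
time: 14.3
tool_pos: [0.5493, 0.2722, 0.1442]
ee_rot: [3.141, 0.002, -3.039]
wrist_force: [-0.2, -0.6, 0.0]
width: 0.028
finger_force: 0.0
```

```bash
python3 go.py 18.4 95 127
cat > prof.py <<'E'
from h import *
q=np.load("q.npy")
g=np.mean([cv2.cvtColor(robot.snapshot("top"),cv2.COLOR_BGR2GRAY) for _ in range(4)],0)
np.set_printoptions(linewidth=200)
print("rows 204-226, cols 286-299");
for r in range(204,227): print(r,g[r,286:300].astype(int))
E
python3 prof.py
```

```text
t 14.3 fixture mm [  5.3  97.3 144.2] tool shift mm [-13.1  -2.3  17.3] yaw err deg -179.99 w 0.028 q [ 0.37  0.25  1.33 -0.    1.56 -1.31] F fix [-0.3 -0.6  0. ]
rows 204-226, cols 286-299
204 [ 85  88  86  83  84  81  82  85  88  88  90  94 114 127]
205 [ 89  89  86  83  77  73  75  83  90  94  96 100 107 118]
206 [ 98  97  95  84  72  64  72  86  97 102 105 107 110 112]
207 [106 107 104  97  85  80  87  97 107 111 113 113 115 114]
208 [114 113 113 110 106 103 107 113 117 118 118 119 119 120]
209 [119 119 121 120 121 120 122 123 125 127 127 128 129 130]
210 [129 130 130 131 132 132 134 135 137 138 140 142 142 143]
211 [142 143 144 145 146 147 148 149 150 151 153 154 156 157]
212 [156 157 156 158 161 162 162 163 164 166 167 168 169 170]
213 [168 170 172 174 176 176 178 179 179 181 182 182 184 185]
214 [182 184 185 187 188 189 190 191 192 192 192 193 193 194]
215 [193 194 195 196 197 198 199 199 199 200 201 202 201 202]
216 [200 202 203 204 204 205 206 207 207 208 208 208 209 209]
217 [209 210 209 211 211 211 212 213 214 215 215 216 217 217]
218 [217 217 218 219 220 220 220 221 221 222 222 224 224 225]
219 [224 225 227 226 226 227 228 228 229 230 231 231 232 233]
220 [232 232 233 233 234 235 236 236 237 237 237 238 238 238]
221 [239 239 239 239 239 241 240 241 241 241 240 241 240 240]
222 [242 241 241 241 240 240 240 240 239 237 236 235 236 237]
223 [239 238 235 234 233 233 233 232 230 224 218 217 223 228]
224 [229 224 217 213 211 212 210 209 205 195 180 181 198 210]
225 [205 194 180 169 167 167 165 165 159 148 133 140 164 176]
226 [159 146 131 121 119 119 118 116 115 111 107 112 127 129]
```

The hole is now at row 206.2, about 78°, so the bar turned about 28° and about 100° remains. Now the +x-side downward crank.

carry_out(increments=[[180,[-7,-1,0],0],[180,[-6,-0.5,4],0],[180,[0,0,8],0],[180,[0,0,5],0],[180,[0,0,0],0],[180,[0,0,0],0]])

```text
time: 15.1
tool_pos: [0.5618, 0.2718, 0.1265]
ee_rot: [-3.141, 0.0, -3.039]
wrist_force: [0.5, 0.8, 1.7]
width: 0.0275
finger_force: 0.8
```

```bash
python3 go.py 18.4 96 127
```

```text
t 15.1 fixture mm [ 17.8  95.6 126.5] tool shift mm [-0.6  0.4 -0.5] yaw err deg -179.99 w 0.0275 q [ 0.36  0.28  1.33 -0.    1.53 -1.31] F fix [0.6 0.8 1.7]
```

carry_out(increments=[[180,[-1.5,0,-1],0],[255,[0,0,0],0],[255,[0,0,0],0],[255,[0,0,0],0],[255,[0,0,0],0]])

```text
time: 15.6
tool_pos: [0.5629, 0.2733, 0.1272]
ee_rot: [3.139, -0.0, -3.038]
wrist_force: [-0.9, 3.4, -0.8]
width: 0.0083
finger_force: 30.0
```

carry_out(increments=[[255,[-2,0,1.2],0],[255,[-2,0,2],0],[255,[-2,0,2.5],0],[255,[-1.5,0,2.5],0]])

```text
time: 16.0
tool_pos: [0.5718, 0.2732, 0.1242]
ee_rot: [3.141, 0.005, -3.039]
wrist_force: [-4.0, 0.8, 14.2]
width: 0.0081
finger_force: 30.1
```

carry_out(increments=[[255,[-1,0,2.5],0],[255,[-1,0,2.5],0],[255,[-0.5,0,2.5],0],[255,[0,0,0],0]])

```text
time: 16.4
tool_pos: [0.5742, 0.2733, 0.1155]
ee_rot: [3.141, 0.004, -3.039]
wrist_force: [-2.2, 1.7, 10.2]
width: 0.0077
finger_force: 30.0
```

```bash
python3 go.py 18.4 96 127; python3 prof.py
```

```text
t 16.4 fixture mm [ 30.2  95.9 115.5] tool shift mm [ 11.8   0.1 -11.6] yaw err deg -179.98 w 0.0077 q [ 0.36  0.31  1.31 -0.    1.51 -1.32] F fix [-2.   1.9 10.2]
rows 204-226, cols 286-299
204 [ 87  86  88  85  86  85  86  86  87  87  90  97 112 128]
205 [ 89  88  88  86  87  89  87  91  92  95  95  97 106 117]
206 [ 95  96  97  96  95  96  96  96 101 103 104 106 108 112]
207 [106 106 106 108 106 109 108 109 111 111 111 113 113 115]
208 [113 114 115 114 115 116 116 117 116 118 118 118 119 118]
209 [118 118 120 121 122 123 124 124 125 125 126 126 127 126]
210 [127 127 129 129 131 132 134 136 137 137 138 138 140 141]
211 [141 142 144 144 145 147 147 150 150 152 153 153 155 156]
212 [157 157 159 158 160 161 163 163 164 165 167 168 169 170]
213 [169 170 171 172 172 174 174 175 176 177 178 180 180 181]
214 [180 181 182 183 184 185 185 185 186 187 188 190 191 192]
215 [191 192 194 195 197 196 196 197 198 199 199 200 201 202]
216 [201 202 203 204 205 206 206 206 207 208 208 209 209 210]
217 [210 211 211 211 212 213 213 214 213 214 214 215 216 217]
218 [217 218 217 219 218 219 220 220 220 222 222 223 224 225]
219 [224 224 225 226 226 227 227 228 229 230 231 231 232 233]
220 [231 231 232 232 233 233 233 234 234 235 235 237 236 236]
221 [235 235 235 234 231 231 229 229 229 229 229 229 229 229]
222 [228 227 225 221 214 209 206 203 203 202 202 203 207 206]
223 [202 200 198 187 173 161 154 151 149 149 153 159 168 169]
224 [152 151 148 138 123 111 102  96  96 101 107 115 126 131]
225 [111 109 107 104 100  97  91  88  88  90  94  95 100 108]
226 [95 91 93 93 91 93 92 90 89 90 90 92 93 97]
```

It works: the hole has left the view and the flat's edge is receding on the -x side. I'll finish this stroke and re-grip.

carry_out(increments=[[255,[0,0,2],0],[255,[0,0,2],0],[255,[0,0,0],0],[180,[-2,0,0],0],[180,[-2,0,0],0],[180,[0,0,-10],0],[180,[4,0,-8],0],[180,[7,0,0],0]])

```text
time: 17.4
tool_pos: [0.5671, 0.2723, 0.1275]
ee_rot: [3.141, 0.003, -3.039]
wrist_force: [-0.7, -0.5, -0.7]
width: 0.0278
finger_force: 0.0
```

```bash
python3 go.py 19.5 96 127.5; python3 prof.py|sed -n 8,30p
```

```text
t 17.4 fixture mm [ 23.   95.6 127.5] tool shift mm [3.5 0.4 0. ] yaw err deg -180.01 w 0.0278 q [ 0.36  0.29  1.31 -0.    1.53 -1.32] F fix [-0.8 -0.5 -0.7]
210 [129 130 130 132 133 133 134 135 137 139 140 141 144 145]
211 [143 144 146 147 147 149 151 151 153 153 155 156 157 158]
212 [157 157 158 160 162 163 163 165 166 167 167 169 170 171]
213 [170 170 171 172 173 174 174 177 177 178 180 181 182 183]
214 [182 183 184 184 186 187 187 188 189 190 190 192 193 194]
215 [192 194 194 195 197 198 198 198 199 199 200 200 201 201]
216 [202 203 203 204 204 205 206 207 207 208 208 209 209 210]
217 [210 210 211 211 212 212 213 214 215 216 217 217 217 218]
218 [217 218 218 218 219 219 220 221 221 223 223 224 224 224]
219 [223 224 224 224 225 225 226 226 226 226 227 227 227 228]
220 [226 227 227 228 227 227 227 227 226 224 223 223 224 225]
221 [226 225 223 223 223 222 220 219 216 210 203 203 207 207]
222 [216 210 204 201 200 200 197 194 190 179 164 162 172 173]
223 [192 181 166 158 155 153 148 142 137 129 121 122 132 133]
224 [152 140 125 119 114 110 101  93  94 100 105 107 109 112]
225 [114 110 107 105 104 101  96  93  95  96 100 101 102 103]
226 [102  99 100  99  97  97  95  95  95  93  94  94  95  96]
```

carry_out(increments=[[180,[3,0,0],0],[180,[0,0,0],0],[255,[0,0,0],0],[255,[0,0,0],0],[255,[0,0,0],0],[255,[0,0,0],0]])

```text
time: 18.2
tool_pos: [0.5633, 0.2721, 0.1258]
ee_rot: [3.141, 0.0, -3.039]
wrist_force: [0.8, 0.6, 2.2]
width: 0.009
finger_force: 30.9
```

carry_out(increments=[[255,[-2,0,1.2],0],[255,[-2,0,2],0],[255,[-2,0,2.5],0],[255,[-1.5,0,2.5],0],[255,[-1,0,2.5],0],[255,[-1,0,2.5],0],[255,[-0.5,0,2.5],0],[255,[0,0,0],0]])

```text
time: 19.0
tool_pos: [0.5738, 0.2739, 0.1137]
ee_rot: [3.14, 0.003, -3.038]
wrist_force: [-2.3, -0.9, 10.2]
width: 0.0084
finger_force: 30.0
```

```bash
python3 go.py 29 96 111; python3 prof.py
```

```text
t 19.0 fixture mm [ 29.9  96.5 113.7] tool shift mm [ 0.9 -0.5  2.7] yaw err deg -179.97 w 0.0084 q [ 0.36  0.31  1.31  0.    1.51 -1.32] F fix [-2.3 -0.7 10.2]
rows 204-226, cols 286-299
204 [ 87  87  86  85  86  86  89  87  88  88  90  96 111 128]
205 [ 91  90  90  90  90  91  93  93  93  95  98  99 108 117]
206 [ 96  98  97  98  99 101 101 102 104 104 105 106 108 114]
207 [107 109 108 108 110 109 110 110 110 113 112 114 114 114]
208 [115 114 113 116 115 115 116 117 117 117 117 117 119 119]
209 [119 120 120 121 121 123 123 123 124 125 126 126 127 128]
210 [127 128 130 131 131 134 136 136 139 139 140 141 142 143]
211 [142 143 144 146 147 148 149 152 154 155 157 157 159 159]
212 [158 159 159 162 161 163 164 166 169 169 172 175 176 176]
213 [175 176 177 178 179 179 180 182 185 189 193 196 198 200]
214 [198 199 200 200 201 203 204 205 208 212 215 218 219 221]
215 [219 220 222 222 222 223 224 225 226 227 228 229 231 231]
216 [231 232 231 231 232 232 232 233 232 232 233 233 233 233]
217 [234 234 234 233 233 233 233 232 232 233 233 233 233 232]
218 [234 233 233 233 233 231 228 228 228 230 231 232 232 233]
219 [233 233 232 232 229 221 212 207 210 218 224 228 230 232]
220 [233 232 230 227 219 201 173 157 166 187 203 212 221 228]
221 [228 226 220 211 197 169 123  90 106 136 161 181 202 215]
222 [209 206 195 175 156 129  94  71  83 106 126 153 183 194]
223 [166 164 152 136 125 113 100  94 100 110 120 138 162 168]
224 [128 127 123 120 119 115 112 112 112 117 121 126 136 139]
225 [119 119 119 118 117 118 117 117 117 118 118 118 120 120]
226 [118 117 118 117 116 117 119 118 118 118 118 116 116 114]
```

Run:
```python
from h import *
q=np.load("q.npy");c,s=np.cos(q[2]),np.sin(q[2])
for a in range(-10,80,5):
    r=np.radians(a);P=lambda u,n:np.array([q[0]+c*(-n*np.sin(r)+u*np.cos(r))+s*.076,q[1]+s*(-n*np.sin(r)+u*np.cos(r))-c*.076,.095+n*np.cos(r)+u*np.sin(r)])
    print(a,proj("top",P(0,.013)).round(1),"edges",proj("top",P(.0152,.013))[1].round(1),proj("top",P(-.0152,.013))[1].round(1))
```

```text
-10 [292.5 215.4] edges 207.3 223.5
-5 [292.6 216. ] edges 207.7 224.3
0 [292.6 216.6] edges 208.2 225.0
5 [292.7 217.2] edges 208.8 225.6
10 [292.7 217.8] edges 209.5 226.2
15 [292.8 218.5] edges 210.2 226.7
20 [292.8 219.1] edges 211.0 227.1
25 [292.9 219.7] edges 211.8 227.4
30 [292.9 220.2] edges 212.7 227.7
35 [292.9 220.8] edges 213.6 227.8
40 [293.  221.3] edges 214.5 227.9
45 [293.  221.8] edges 215.5 227.9
50 [293.  222.2] edges 216.4 227.8
55 [293.  222.6] edges 217.4 227.7
60 [293. 223.] edges 218.4 227.4
65 [293.  223.3] edges 219.3 227.1
70 [293.  223.6] edges 220.3 226.7
75 [293.  223.8] edges 221.2 226.3
```

About 42° remains (hole row 221.7, flat edge row 214.5). I'll do one more stroke and trim it by measurement.

carry_out(increments=[[255,[0,0,2],0],[255,[0,0,0],0],[180,[-2,0,0],0],[180,[-2,0,0],0],[180,[0,0,-10],0],[180,[3,0,-7],0],[180,[9,0,0],0],[180,[0,0,0],0]])

```text
time: 20.0
tool_pos: [0.5643, 0.2723, 0.1256]
ee_rot: [3.141, 0.0, -3.038]
wrist_force: [0.6, 0.2, 0.4]
width: 0.0278
finger_force: 0.2
```

carry_out(increments=[[180,[1,0,0],0],[255,[0,0,0],0],[255,[0,0,0],0],[255,[0,0,0],0],[255,[0,0,0],0]])

```text
time: 20.5
tool_pos: [0.5643, 0.2728, 0.125]
ee_rot: [3.14, 0.0, -3.039]
wrist_force: [1.0, 2.3, 1.5]
width: 0.0089
finger_force: 30.9
```

```bash
python3 go.py 19.5 96 127.5; python3 prof.py|sed -n 8,30p
```

```text
t 20.5 fixture mm [ 20.4  96.3 125. ] tool shift mm [ 0.9 -0.3 -2.5] yaw err deg -179.98 w 0.0089 q [ 0.36  0.29  1.32  0.    1.53 -1.31] F fix [1.2 2.1 1.5]
210 [130 130 131 132 134 133 135 136 136 138 140 141 143 145]
211 [143 145 147 148 150 151 152 152 154 155 156 157 159 161]
212 [158 161 162 166 167 169 170 172 172 174 174 177 179 181]
213 [176 180 183 186 190 193 196 197 198 199 201 203 205 207]
214 [205 207 209 212 215 219 220 221 222 223 224 226 226 227]
215 [227 227 229 230 231 232 233 233 233 233 234 234 234 234]
216 [235 236 236 236 236 236 236 236 236 235 236 236 235 235]
217 [237 236 236 237 237 235 235 234 234 235 236 235 236 235]
218 [236 237 236 236 234 232 227 224 226 231 234 235 236 236]
219 [236 236 235 234 231 222 208 198 202 217 226 230 233 235]
220 [235 234 233 229 222 202 170 144 156 185 205 215 223 230]
221 [231 228 223 213 199 171 126  88 100 135 162 182 205 217]
222 [212 208 196 178 159 134 101  80  91 109 128 153 184 194]
223 [169 165 153 136 126 118 107 101 107 114 122 139 164 170]
224 [130 128 125 121 118 119 115 116 115 119 119 127 138 141]
225 [120 119 120 120 119 119 120 118 118 120 121 122 122 123]
226 [118 119 118 118 118 119 118 118 117 120 124 124 119 117]
```

carry_out(increments=[[255,[-2,0,1.2],0],[255,[-2,0,2],0],[255,[-2,0,2.5],0],[255,[-1.5,0,2.5],0],[255,[-1,0,2.5],0],[255,[-0.5,0,2],0],[255,[0,0,0],0]])

```text
time: 21.4
tool_pos: [0.5735, 0.2734, 0.1161]
ee_rot: [3.14, 0.002, -3.039]
wrist_force: [-3.6, 0.4, 12.2]
width: 0.0079
finger_force: 30.0
```

```bash
python3 go.py 29 96 111; python3 prof.py
```

```text
t 21.4 fixture mm [ 29.5  96.1 116.1] tool shift mm [ 0.5 -0.1  5.1] yaw err deg -179.97 w 0.0079 q [ 0.36  0.31  1.31  0.    1.52 -1.32] F fix [-3.5  0.7 12.2]
rows 204-226, cols 286-299
204 [ 87  86  87  88  86  89  87  86  87  88  90  96 112 128]
205 [ 89  91  89  89  89  90  90  91  93  94  94  99 109 119]
206 [ 97  98  98  97  98  98 101 101 103 102 104 107 110 114]
207 [107 108 108 108 109 109 111 110 112 113 115 117 119 121]
208 [120 120 124 125 126 128 129 130 133 135 138 140 144 148]
209 [146 150 153 158 162 163 166 169 171 175 178 181 184 187]
210 [185 188 191 195 196 197 199 201 204 205 207 209 211 212]
211 [212 213 214 215 216 215 216 217 218 218 219 220 220 221]
212 [220 220 220 221 221 221 221 221 221 221 221 221 222 222]
213 [222 222 221 221 222 222 221 221 221 221 222 222 222 222]
214 [221 221 221 222 221 220 219 218 220 220 221 222 222 222]
215 [221 221 222 221 220 217 209 206 208 216 220 222 222 222]
216 [221 221 221 221 217 207 187 173 184 204 217 221 223 223]
217 [222 222 222 221 214 192 152 122 145 186 212 222 223 224]
218 [223 223 223 221 212 185 137  96 126 178 209 221 223 224]
219 [223 223 223 221 215 195 159 132 152 188 212 220 222 223]
220 [223 221 220 218 215 207 191 179 187 202 212 217 219 221]
221 [220 219 212 205 206 209 207 204 204 204 202 203 209 216]
222 [219 214 199 181 184 193 197 197 194 184 172 175 194 204]
223 [211 204 182 155 151 159 163 163 159 150 143 153 180 187]
224 [189 181 160 138 131 131 132 133 132 130 130 148 173 178]
225 [155 148 135 129 127 126 126 126 125 126 128 141 161 165]
226 [129 125 125 122 121 122 121 120 120 120 122 128 140 141]
```

About 10° remains.

carry_out(increments=[[255,[0,0,2],0],[255,[0,0,2],0],[255,[0,0,0],0]])

```text
time: 21.9
tool_pos: [0.5743, 0.2735, 0.1129]
ee_rot: [3.14, 0.005, -3.039]
wrist_force: [-2.1, 0.4, 12.8]
width: 0.0079
finger_force: 30.0
```

```bash
python3 go.py 29 96 111; python3 prof.py|sed -n 3,25p
```

```text
t 21.9 fixture mm [ 30.4  96.1 112.9] tool shift mm [ 1.4 -0.1  1.9] yaw err deg -179.98 w 0.0079 q [ 0.36  0.31  1.32  0.    1.51 -1.32] F fix [-2.1  0.6 12.8]
205 [ 89  88  89  90  91  91  92  93  95  94  96 100 107 117]
206 [ 95  98  98 100 100 102 103 105 106 107 108 111 112 117]
207 [110 112 113 114 118 121 122 124 128 129 131 134 135 141]
208 [135 138 142 146 149 152 155 159 162 167 169 173 176 179]
209 [176 178 180 182 186 187 189 192 195 198 201 202 205 206]
210 [203 205 207 207 208 208 209 209 210 211 213 213 214 214]
211 [214 214 215 214 215 216 214 215 215 215 215 215 216 216]
212 [215 215 216 216 216 216 216 216 215 215 216 216 216 216]
213 [216 215 215 215 215 215 214 213 214 215 215 215 216 216]
214 [215 215 215 216 214 211 205 202 206 211 215 215 216 216]
215 [214 215 215 214 211 201 183 174 184 200 211 215 217 216]
216 [216 216 217 214 207 185 148 125 148 183 206 215 217 217]
217 [216 216 216 214 205 178 127  89 121 172 203 214 218 217]
218 [217 217 217 215 208 185 145 117 137 179 206 214 216 216]
219 [216 216 216 215 211 199 180 169 177 194 209 214 215 215]
220 [215 215 214 214 213 210 205 202 204 208 212 214 214 214]
221 [215 214 212 210 210 209 209 211 212 212 210 210 212 211]
222 [214 210 204 197 194 194 196 201 205 202 197 197 201 203]
223 [207 199 184 169 163 161 165 178 185 180 170 171 185 187]
224 [189 178 158 142 137 136 139 149 153 150 143 153 173 177]
225 [157 149 136 130 127 128 128 129 130 128 128 140 159 162]
226 [128 126 124 120 121 118 119 119 117 118 119 122 133 134]
```

Hole at row 217.0, about 3° to go. A small trim, then release and lift.

carry_out(increments=[[255,[0,0,1.5],0],[255,[0,0,0],0],[200,[-1,0,0],0],[180,[-3,0,0],0],[180,[0,0,0],0],[180,[0,0,-20],0],[180,[0,0,-30],0],[180,[0,0,-30],0]])

```text
time: 22.9
tool_pos: [0.5765, 0.2725, 0.1855]
ee_rot: [-3.139, -0.004, -3.039]
wrist_force: [0.7, 0.7, 0.2]
width: 0.0278
finger_force: 0.0
```

```bash
python3 go.py -92 -77 170; python3 prof.py|sed -n 3,22p
python3 - <<'E'
from h import *
im=np.mean([robot.snapshot("top") for _ in range(4)],0).astype(np.uint8)
cv2.imwrite("pics/f1.png",cv2.resize(im[185:275,215:315],(800,600) if 0 else (660,594),interpolation=cv2.INTER_CUBIC))
E
```

```text
t 22.9 fixture mm [ 32.4  94.9 185.5] tool shift mm [ 124.3 -171.9   16.4] yaw err deg -180.01 w 0.0278 q [ 0.35  0.29  1.2  -0.    1.66 -1.32] F fix [0.7 0.7 0.2]
205 [ 89  91  91  90  91  92  94  93  95  97  95 101 109 120]
206 [ 98  99 100 101 101 105 105 106 107 110 112 115 117 122]
207 [114 117 119 121 124 128 129 130 132 136 138 142 146 149]
208 [144 149 151 155 159 163 166 168 172 175 178 179 183 185]
209 [182 185 187 189 192 194 197 199 202 203 205 206 207 207]
210 [208 207 208 208 208 209 211 212 213 213 214 215 214 214]
211 [214 214 214 214 214 215 215 214 215 214 215 215 216 216]
212 [215 215 215 215 215 215 215 215 214 214 215 215 216 216]
213 [214 215 215 215 215 214 212 211 212 212 214 216 215 215]
214 [214 214 215 215 214 209 202 196 197 205 213 214 215 215]
215 [214 215 215 214 210 199 178 160 166 191 209 215 216 216]
216 [216 216 216 214 206 185 143 110 129 175 204 214 216 217]
217 [216 217 216 214 205 178 130  89 121 170 201 213 216 216]
218 [216 216 216 214 208 188 153 131 148 182 205 214 215 215]
219 [215 215 215 214 212 202 186 177 184 199 210 213 215 214]
220 [214 215 214 214 213 210 206 204 206 210 213 214 213 215]
221 [214 214 212 211 210 211 212 212 212 211 209 210 212 212]
222 [214 210 204 198 197 202 206 208 206 201 197 196 201 204]
223 [210 202 186 171 169 179 188 191 190 181 170 172 186 192]
224 [202 191 165 146 142 150 157 160 158 152 144 155 179 183]
```

View pics/f1.png

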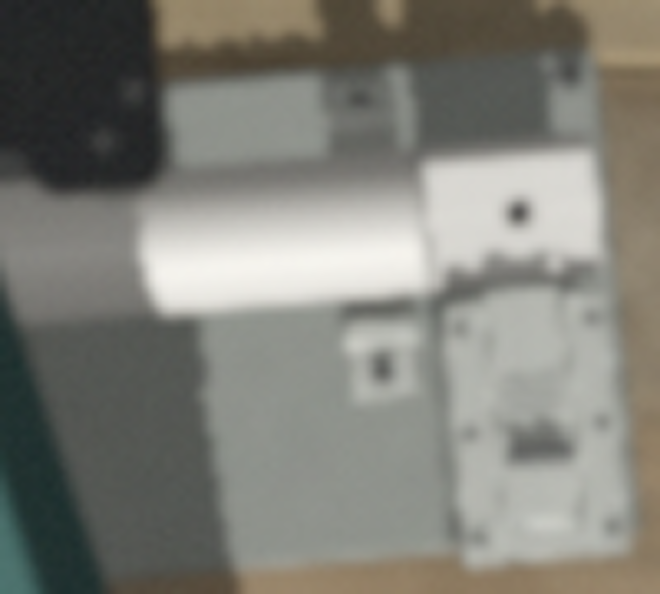

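The flat is square-on, with the hole at f1 (517,212), row 216.8, and the upper edge at row 208.3: within about 2° of up. The bar is seated. Next I'll go behind the keeper ridge with the fingers closed.

carry_out(increments=[[255,[23,-35,0],0],[255,[23,-35,0],0],[255,[23,-35,0],0],[255,[23,-35,0],0],[255,[24,-32,0],0],[255,[0,0,0],0],[255,[0,0,0],0]])

```text
time: 24.0
tool_pos: [0.479, 0.0901, 0.1862]
ee_rot: [3.141, -0.001, -3.04]
wrist_force: [-0.4, -0.1, 0.1]
width: 0.0007
finger_force: 0.0
```

```bash
python3 go.py -83 -77 132
```

```text
t 24.0 fixture mm [-83.2 -76.6 186.2] tool shift mm [-0.3 -0.4 54.2] yaw err deg -180.08 w 0.0007 q [ 0.07 -0.04  1.57  0.    1.62 -1.6 ] F fix [-0.4 -0.1  0.1]
```

carry_out(increments=[[255,[0,0,20],0],[255,[0,0,18],0],[255,[0,0,8],0],[255,[0,0,4],0],[255,[0,0,4],0],[255,[0,0,0],0],[255,[0,0,0],0]])

```text
time: 24.7
tool_pos: [0.4799, 0.0907, 0.1335]
ee_rot: [3.141, 0.001, -3.039]
wrist_force: [0.7, 0.0, 0.8]
width: 0.0002
finger_force: 0.0
```

```bash
python3 go.py -83 -77 132
```

```text
t 24.7 fixture mm [-82.2 -76.2 133.5] tool shift mm [ 0.8 -0.8  1.5] yaw err deg -179.97 w 0.0002 q [ 0.07 -0.02  1.65  0.    1.51 -1.6 ] F fix [ 0.7 -0.   0.8]
```

carry_out(increments=[[255,[0,-0.5,1.5],0],[255,[-3,0,0],0],[255,[-3,0,0],0],[255,[-3,0,0],0],[255,[0,0,0],0]])

```text
time: 25.2
tool_pos: [0.4866, 0.0906, 0.1317]
ee_rot: [-3.142, -0.005, -3.039]
wrist_force: [-6.7, -1.4, 4.2]
width: 0.0005
finger_force: 3.3
```

```bash
python3 go.py -35.7 -77 132
```

```text
t 25.2 fixture mm [-75.6 -76.9 131.7] tool shift mm [-39.9  -0.1  -0.6] yaw err deg -179.99 w 0.0005 q [ 0.07  0.    1.63 -0.    1.51 -1.6 ] F fix [-6.8 -0.7  4.2]
```

carry_out(increments=[[255,[-3,0,-0.5],0],[255,[-3,0,0],0],[255,[-3,0,0],0],[255,[-3,0,0],0],[255,[-3,0,0],0]])

```text
time: 25.7
tool_pos: [0.5016, 0.0922, 0.1319]
ee_rot: [-3.142, -0.005, -3.039]
wrist_force: [-4.7, -1.0, 3.5]
width: 0.0004
finger_force: 2.2
```

carry_out(increments=[[255,[-4,0,0],0],[255,[-4,0,0],0],[255,[-4,0,0],0],[255,[-4,0,0],0],[255,[0,0,0],0]])

```text
time: 26.2
tool_pos: [0.52, 0.0941, 0.1318]
ee_rot: [3.142, 0.0, -3.039]
wrist_force: [-1.1, 0.1, 0.6]
width: 0.0002
finger_force: 0.0
```

```bash
python3 go.py -35.7 -77 132
```

```text
t 26.2 fixture mm [-42.  -76.9 131.8] tool shift mm [-6.3 -0.2 -0.2] yaw err deg -179.99 w 0.0002 q [ 0.07  0.07  1.56  0.    1.51 -1.6 ] F fix [-1.1  0.2  0.6]
```

carry_out(increments=[[255,[-3,0,0],0],[255,[-3,0,0],0],[255,[-2,0,0],0],[255,[-2,0,0],0],[255,[0,0,0],0]])

```text
time: 26.7
tool_pos: [0.526, 0.0948, 0.1318]
ee_rot: [-3.142, -0.009, -3.039]
wrist_force: [-9.0, -1.1, 5.2]
width: 0.0007
finger_force: 4.8
```

```bash
python3 go.py -35.7 -77 132
```

```text
t 26.7 fixture mm [-36.  -76.8 131.8] tool shift mm [-0.3 -0.2 -0.2] yaw err deg -179.98 w 0.0007 q [ 0.07  0.09  1.54 -0.    1.52 -1.6 ] F fix [-9.  -0.2  5.2]
```

It stops at the expected home position with force building. I'll press a little harder to confirm, then withdraw and look.

carry_out(increments=[[255,[-3,0,0],0],[255,[-2,0,0],0],[255,[0,0,0],0]])

```text
time: 27.0
tool_pos: [0.5265, 0.0948, 0.1317]
ee_rot: [-3.141, -0.02, -3.038]
wrist_force: [-19.7, -3.9, 12.4]
width: 0.0004
finger_force: 10.5
```

carry_out(increments=[[255,[10,0,0],0],[255,[10,0,0],0],[255,[0,0,-30],0],[255,[0,0,-30],0],[255,[40,0,-20],0],[255,[40,0,0],0],[255,[40,0,0],0],[255,[0,0,0],0]])

```text
time: 27.8
tool_pos: [0.3917, 0.0812, 0.2122]
ee_rot: [3.142, 0.001, -3.039]
wrist_force: [0.7, -0.2, -0.7]
width: 0.0005
finger_force: 0.0
```

Run:
```python
from h import *
t,s=[np.mean([robot.snapshot(n) for _ in range(3)],0).astype(np.uint8) for n in("top","side")]
o=np.zeros((600,800,3),np.uint8)
o[:400,:]=0
a=cv2.resize(t[150:280,130:325],(600,400),interpolation=cv2.INTER_CUBIC);o[:400,:600]=a
b=cv2.resize(s[165:225,215:290],(250,200),interpolation=cv2.INTER_CUBIC);o[400:,:250]=b
c=cv2.resize(t[200:265,265:325],(185,200),interpolation=cv2.INTER_CUBIC);o[400:,300:485]=c
cv2.imwrite("pics/f2.png",o)
q=np.load("q.npy");cc,ss=np.cos(q[2]),np.sin(q[2])
for x in(-67,-25):
    P=[q[0]+cc*x/1e3+ss*.077,q[1]+ss*x/1e3-cc*.077,.1219];p=proj("top",P);print(x,p.round(1),((p-[130,150])*600/195).round())
```

```text
-67 [297.  253.9] [514. 320.]
-25 [294.8 230.1] [507. 246.]
```

View pics/f2.png

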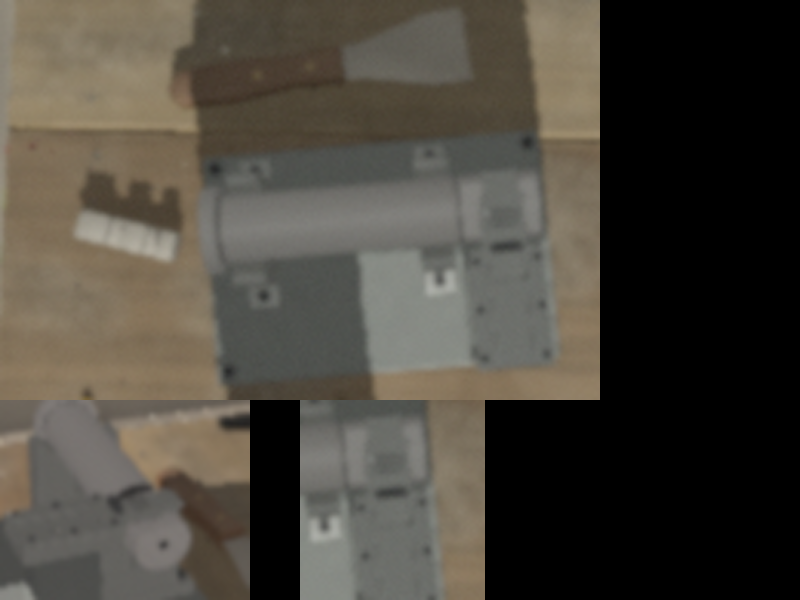

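The ridge is seen at f2 (506,246), exactly where it should be when home (507,246). The tongue lies over the flat, and the scraper and slot gauge are where they were. The spindle is seated, so I'll hand in.

```bash
python3 -c "
from bench import robot
print(robot.close_job())"
```

```text
the job is handed in; nothing more can be done
None
```

The flat faces up, the keeper is fully home over it, the scraper and slot gauge are untouched, and the job is handed in; early attempts briefly rode the spindle about 4 mm up the vees before it settled back.

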